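Sort the toy-car parts back into their trays

TASK

Tidy away the toy-car parts on the school workshop bench: lay both wheels flat, side by side on the floor of the round tub; lay the two square axle bars lengthwise on the floor of the two-bay tray, one in each bay; and stand the car body upright on the floor of the square tray. Leave the glue bottle and the clamp where they are.

Things in the scene. Friction and masses are not known exactly. Their poses are not given: they have to be found in the camera images.
- wheel_a_c (a point): First toy-car wheel, a plain mid-brown wooden disc 50 mm in diameter and 18 mm thick with a small dark axle hole drawn in its middle; lies flat on the bench. The two wheels are alike. The point is the disc's centre, 9 mm above its underside; z is its axis, upward.
- wheel_b_c (a point): Second toy-car wheel, a plain mid-brown wooden disc 50 mm in diameter and 18 mm thick with a small dark axle hole drawn in its middle; lies flat on the bench. The two wheels are alike. The point is the disc's centre, 9 mm above its underside; z is its axis, upward.
- bar_a_c (a point): First axle bar, a plain mid-brown square wooden strip 100 mm long, 18 mm wide and 18 mm high, lying on the bench. The two bars are alike. The point is its centre, 9 mm above its underside; x runs along its length, z up.
- bar_b_c (a point): Second axle bar, a plain mid-brown square wooden strip 100 mm long, 18 mm wide and 18 mm high, lying on the bench. The two bars are alike. The point is its centre, 9 mm above its underside; x runs along its length, z up.
- car_c (a point): The toy-car body, plain mid-brown wood, 90 mm long, 40 mm wide, 46 mm high: a 26 mm high base block with a 46 mm long, 20 mm high cab on top, the cab as wide as the base and centred 12 mm towards +x from the middle. Stands upright on its base on the bench. The point is on the middle of the base block's length and width, 22 mm above its underside; x runs along the length, y across the 40 mm width, z up.
- tub: Home of the wheels: grey round open tub, fixed to the bench, 172 mm across outside, 164 mm inside, rim 30 mm above the bench, wall 4 mm, floor 5 mm thick. Origin at the centre of its underside, on the bench; z up.
- bay_tray: Home of the axle bars: open tray of white laminated board, fixed to the bench, 150 mm (its x) by 166 mm (its y) outside and 30 mm high, walls and floor 5 mm thick; one wall of the same height runs down its middle along x and parts it into two long bays, each 140 mm (x) by about 75 mm (y), their middles 40.5 mm to +y and -y of the tray's centre. Origin at the centre of its underside, on the bench; z up.
- square_tray: Home of the toy car, an undivided square open tray of white laminated board, fixed to the bench, 130 mm by 130 mm outside, 120 mm by 120 mm inside, 30 mm high, walls and floor 5 mm thick, sides along its x and y. Origin at the centre of its underside, on the bench; z up.
- glue: Bystander: white glue bottle with an orange cap, standing upright, 56 mm in diameter and 150 mm tall, loose, at one side of the work. Origin at the centre of its underside.
- clamp: Bystander: small dark steel screw clamp lying flat, about 145 mm by 105 mm over all and 18 mm high, loose, at the other side of the work. Origin near its middle, on its underside.
Things that resemble listed ones, but are neither listed nor needed, are in the scene too. Leave any turquoise or yellow look-alike of the tub alone.

How it is judged:
By the outcome, as a careful person would: the job done as asked, in the order asked, and still so for the second after the job is handed in, with the robot touching nothing.
It also fails if it takes over 131 s, if anything falls off the work surface, if the arm or the gripper's body presses on something with over 40 N, if the wrist force passes 120 N, or if a joint passes its speed limit or range.

ROBOT

A 6-joint arm with a two-finger parallel gripper is mounted at the origin on the work surface. World frame = base frame: x ahead of the robot, y to its left, z up, the work surface at z = 0. Lengths are in m, angles in rad, forces in N, time in s.
With the tool pointing down it reaches from about 0.35 to 0.875 m from the base axis. Payload 4.2 kg.
Tool frame: the origin (TCP) lies on the centre line of the jaws, within the pads' length; the fingertips stand ahead of it and the grasp point (between the pads) lies 6 mm ahead of it (env.tip_reach is the z of the fingertips in the tool frame, in m); z points along the fingers, y is the line along which they close (so a half turn about z gives the same grasp; the last joint's range is limited). The gripper opens to 87 mm and grips with 3 to 60 N. Pads are 19 mm wide; open, the fingers measure 117 mm over their backs; the gripper's body (75 mm by 190 mm) begins 51 mm behind the grasp point.
Start: joints at [1.502, 0.385, 0.008, 0, -1.194, -0.259], TCP at [0.201, 0.592, 0.248] pointing down, gripper open.
Joint ranges: [-3.14, 3.14], [-1.21, 2.06], [-1.07, 1.41], [-3.16, 2.05], [-2.99, -0.16], [-3.1, 3.1]. Speed limits (rad/s): [2.79, 2.79, 3.14, 3.14, 3.14, 3.14].

INTERFACE

Orientations are given as a unit quaternion [x, y, z, w].
In Python, from cell import env, read_camera, job gives the robot as it stands.
- The arm moves only by the tool drive_tool, never from a script. Its argument "moves" is a list of rows, each an object with "travel": the shift along the tool's x, y, z in m, a list of three; "rotation": the turn, a rotation vector about the tool's x, y, z in rad, a list of three. In form: [{"travel": [dx, dy, dz], "rotation": [ax, ay, az]}, ...]. A call has 1 to 20 rows; each row is the pose to reach, as a shift and turn from the pose commanded when the call began, along the tool's axes at that moment; what a row does not reach only later rows make up. A row lasts 1/8 s, in which the tool goes at most 62.5 mm and 10.7 degrees, less where a joint would pass 70% of its speed; a pose out of reach is approached as far as the arm can. A call with a gripper value outside its range is refused whole. "fingers" is the opening in per cent of the stroke, from 0 (shut) to 100 (fully open), set as the call begins (left out, the last holds). The fingers move at their own pace and stop on an object; "grip_force" is the grip in N (left out, the last holds). Time passes only in rows, so rows that repeat a pose let the fingers close. It gives the time, the measured TCP pose, the force, the opening and the grip force at its end, in the units of the state.
- env.state(): the state, without advancing time (a new reading comes with each control period).
- read_camera(name): name is "scene" or "top" or "wrist"; returns a dict with "frame" (400x640x3 uint8, red, green, blue), "depth" (400x640 float32, m along the optical axis (not along the pixel's ray), 0 where there is no reading), "mtx" (3x3 intrinsics, pixels), "cam_to_world" (4x4, takes a point from camera to world coordinates). Camera axes: x right, y down, z forward; pixel columns grow to the right and rows downward; lengths in m; the calibration is good to about 2 mm. A picture is of the moment at which its call begins.
- job.finish_job(): hands the job in; it is judged then, once.
The state is a dict: "clock": time; "q": joint angles; "qd": joint speeds; "effort": joint torques, N m; "tool_pos": TCP position; "tcp_rot": TCP orientation; "force": force on the tool from outside, world axes, zero at the start; "torque": the same for the moment, N m; "opening": finger opening in m; "grasp_force": force on a finger pad.
Only numpy, scipy, OpenCV 4.12 (cv2) and the standard library are available. Lean on these libraries where they do the work, as an engineer would, in place of code of your own. Each camera call takes 0.05 s, during which the arm holds its last target. There are 200 camera calls.

## Working session

There is one attempt and no reset: what is moved stays moved. The work goes in short steps, Python scripts to look and compute and a tool call to move; the robot and the scene stay as the last step left them, time stands still between calls to the robot, and variables do not carry over. Pictures are saved under pics/ and viewed, at most 14 in all, crops included, and the job is handed in when it is done.

Besides the shell and the picture viewer there is one more tool, called as a command line: name --argument value ..., lists and objects as JSON in quotes. drive_tool: Moves the arm, as the interface text tells. Its arguments: {"type":"object","properties":{"moves":{"type":"array"},"fingers":{"type":"number"},"grip_force":{"type":"number"}},"required":["moves"]}

```bash
ls; mkdir -p pics
python3 - <<'E'
from cell import env, read_camera, job
import cv2,numpy as np
s=env.state();print(s,env.tip_reach)
for n in("top","scene"):
    c=read_camera(n);cv2.imwrite(f"pics/{n}0.png",c["frame"][:,:,::-1]);np.savez(f"{n}0.npz",**c)
    print(n,c["mtx"].tolist(),c["cam_to_world"].round(3).tolist())
E
```

```text
pics
{'clock': 0.0, 'q': array([ 1.50162542e+00,  3.85561983e-01,  6.63407164e-03, -5.24780296e-04,
       -1.19402823e+00, -2.58562104e-01]), 'qd': array([-0.00113004,  0.00083599, -0.00152701, -0.00268022,  0.00060911,
        0.00115679]), 'effort': array([-4.88849237e-04, -3.90664744e+01,  1.87398130e+01,  4.21957210e+00,
        1.08404263e-02, -2.12801310e-04]), 'tool_pos': array([0.2010051 , 0.59120805, 0.24645569]), 'tcp_rot': array([ 9.86587500e-01, -1.63229529e-01, -1.40679110e-04,  1.09812753e-03]), 'force': array([-0.3147914 , -0.62682929,  0.11026071]), 'torque': array([ 0.04522364, -0.00883062,  0.01653011]), 'grasp_force': 0.0, 'opening': 0.08713029566763707} 0.025
top [[403.8662342131684, 0.0, 313.7522876492405], [0.0, 403.8662342131684, 198.7882923583718], [0.0, 0.0, 1.0]] [[-0.011, -0.998, 0.064, 0.501], [-1.0, 0.011, 0.009, -0.007], [-0.009, -0.064, -0.998, 1.204], [0.0, 0.0, 0.0, 1.0]]
scene [[419.6039508024144, 0.0, 314.4449827113085], [0.0, 419.6039508024144, 203.60713026036035], [0.0, 0.0, 1.0]] [[0.019, 0.822, -0.569, 1.426], [1.0, -0.02, 0.004, 0.013], [-0.008, -0.569, -0.822, 1.27], [0.0, 0.0, 0.0, 1.0]]
```

View pics/top0.png

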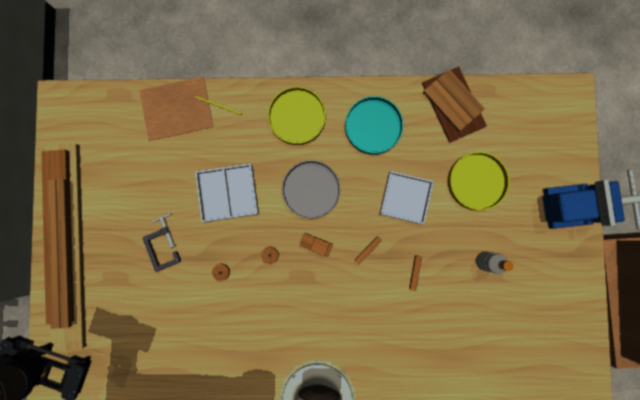

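View pics/scene0.png

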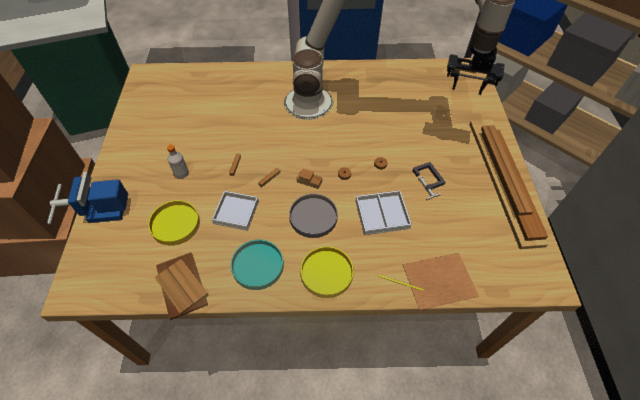

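The top view shows the wheels near (221,272) and (270,256), the car at (317,245), and the bars at (368,250) and (416,273). The bay tray is at (228,193), the grey tub at (311,190), the square tray at (407,198), the clamp at (162,247) and the glue at (492,263). The scene view agrees.

```bash
cat > h.py <<'E'
import numpy as np, cv2
def cast(c,px,z):
    px=np.atleast_2d(np.array(px,float)); T=c["cam_to_world"]
    r=np.c_[px,np.ones(len(px))]@np.linalg.inv(c["mtx"]).T@T[:3,:3].T
    return T[:3,3]+r*((z-T[2,3])/r[:,2])[:,None]
def rects(c,mask,z,amin=30):
    """per contour: centroid xy, min-area-rect size & long-axis angle in world at height z"""
    out=[]
    for k in cv2.findContours(mask.astype(np.uint8),cv2.RETR_EXTERNAL,cv2.CHAIN_APPROX_NONE)[0]:
        if cv2.contourArea(k)<amin: continue
        w=cast(c,k[:,0,:],z)[:,:2]
        (cx,cy),(a,b),_=r=cv2.minAreaRect((w*1000).astype(np.float32))
        p=cv2.boxPoints(r);e=max(p[1]-p[0],p[2]-p[1],key=np.linalg.norm)
        out.append((k[:,0].mean(0).round(),np.round([cx,cy,max(a,b),min(a,b)],1),round(float(np.degrees(np.arctan2(e[1],e[0])))%180,1)))
    return out
E
python3 - <<'E'
from h import *
c=np.load("top0.npz");f=c["frame"];hsv=cv2.cvtColor(f,cv2.COLOR_RGB2HSV)
for n,p in dict(wheel=(224,275),bar=(416,270),cab=(323,246),bench=(340,290),tub=(311,190),bay=(214,193),sq=(407,198)).items(): print(n,f[p[1],p[0]],hsv[p[1],p[0]],c["depth"][p[1],p[0]], cast(c,p,0).round(3))
T=c["cam_to_world"];v,u=np.mgrid[0:400,0:640]
d=c["depth"];P=np.stack([(u-c["mtx"][0,2])/c["mtx"][0,0]*d,(v-c["mtx"][1,2])/c["mtx"][1,1]*d,d],-1)@T[:3,:3].T+T[:3,3]
print("bench z",np.median(P[285:310,220:480,2]))
m=np.zeros((400,640),bool);m[225:300,195:440]=1
b=(hsv[...,2]<150)&(hsv[...,1]>100)&m
print(*rects(c,b,.018),sep="\n")
m[:]=0;m[150:235,190:445]=1
print(*rects(c,(hsv[...,1]<70)&m,.03,300),sep="\n")
E
```

```text
wheel [122  75  35] [ 14 182 122] 1.1778716 [[0.356 0.272 0.   ]]
bar [137  85  41] [ 14 179 137] 1.168017 [[ 0.365 -0.295  0.   ]]
cab [137  85  41] [ 14 179 137] 1.1531272 [[ 0.438 -0.022  0.   ]]
bench [154 136  78] [ 23 126 154] 1.1905402 [[ 0.309 -0.071  0.   ]]
tub [125 123 119] [ 20  12 125] 1.2030506 [[0.605 0.012 0.   ]]
bay [155 165 175] [105  29 175] 1.2072946 [[0.599 0.303 0.   ]]
sq [155 165 175] [105  29 175] 1.1986413 [[ 0.578 -0.274  0.   ]]
bench z 0.00018403935365096658
(array([296., 281.]), array([342.8,  59.1, 142.4,  20.1]), 89.5)
(array([302., 272.]), array([364.2,  41.5,  67. ,   5.8]), 89.5)
(array([223., 271.]), array([371.8, 273.4,  70.7,  56.9]), 143.6)
(array([434., 256.]), array([ 405.1, -343.5,   37.8,   17.3]), 107.0)
(array([217., 256.]), array([414.4, 292.6, 120.2,  31.9]), 89.4)
(array([224., 241.]), array([457.1, 270.3,  73.4,  20.7]), 100.7)
(array([410., 239.]), array([ 455.5, -275.2,   75.8,   21.4]), 101.9)
(array([335., 257.]), array([415. , -51.7, 529.6, 146.2]), 81.5)
(array([272., 227.]), array([496.6, 125.4, 214.3,  10.5]), 88.6)
(array([407., 197.]), array([ 578. , -266.4,  134. ,  132.2]), 75.8)
(array([226., 192.]), array([598.5, 259.4, 169.3, 151.9]), 97.7)
(array([311., 189.]), array([605.6,  12.6, 167.6, 167.4]), 44.1)
```

Run:
```python
from h import *
c=np.load("top0.npz");f=c["frame"];hsv=cv2.cvtColor(f,cv2.COLOR_RGB2HSV)
m=np.zeros((400,640),bool);m[225:300,195:440]=1
for z in(.018,.026):print(*rects(c,(hsv[...,0]<18)&(hsv[...,1]>140)&m,z),sep="\n")
i=cv2.resize(f[220:300,200:440],None,fx=3,fy=3,interpolation=cv2.INTER_CUBIC);cv2.imwrite("pics/crop0.png",i[:,:,::-1])
```

```text
(array([220., 272.]), array([367.2, 278.4,  49.6,  46.9]), 45.2)
(array([415., 272.]), array([ 360.6, -290.3,  100.1,   23.5]), 169.7)
(array([269., 255.]), array([412.9, 134.5,  49.6,  49.3]), 44.8)
(array([368., 250.]), array([ 424.6, -153.1,  101.1,   22.5]), 134.0)
(array([315., 245.]), array([4.427e+02, 4.000e-01, 9.390e+01, 4.320e+01]), 66.4)
(array([220., 272.]), array([368.1, 276.5,  49.3,  46.6]), 45.2)
(array([415., 272.]), array([ 361.5, -288.4,   99.4,   23.4]), 169.7)
(array([269., 255.]), array([413.5, 133.6,  49.3,  48.9]), 44.8)
(array([368., 250.]), array([ 425.1, -152.1,  100.5,   22.3]), 134.0)
(array([315., 245.]), array([4.431e+02, 4.000e-01, 9.330e+01, 4.290e+01]), 66.4)
```

View pics/crop0.png

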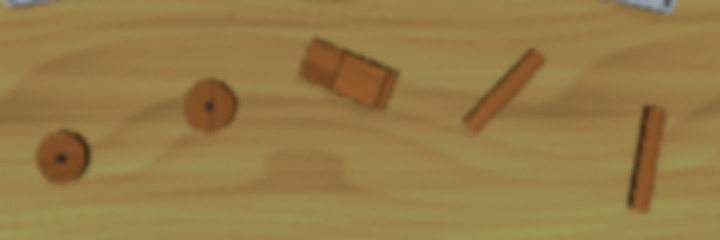

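The crop shows both wheels flat and the bars at angles 134° and 170°. The car's cab is towards image right, which is -y, so its x axis points at about -114°. Measured sizes match the listed ones.

```bash
cat >> h.py <<'E'
from scipy.spatial.transform import Rotation as R
def go(x,y,z,yaw,s=None):
    """travel/rotation from measured TCP to a tool-down pose with tool x at yaw (deg)"""
    from cell import env
    s=s or env.state();r=R.from_quat(s["tcp_rot"])
    g=R.from_euler("z",yaw,degrees=True)*R.from_euler("x",180,degrees=True)
    print("travel",r.inv().apply(np.array([x,y,z])-s["tool_pos"]).round(4),"rot",(r.inv()*g).as_rotvec().round(4),"opening",round(s["opening"],4),"t",round(s["clock"],2), "yaw",np.degrees(np.arctan2(*r.as_matrix()[[1,0],0])).round(1),"q",s["q"].round(2))
E
python3 -c "
from h import *
go(.367,.278,.1,-53)"
```

```text
travel [0.258  0.2428 0.1471] rot [ 0.0019 -0.0007  0.597 ] opening 0.0872 t 0.1 yaw -18.8 q [ 1.5   0.39  0.01 -0.   -1.19 -0.26]
```

drive_tool --moves '[{"travel": [0.258, 0.243, 0.1], "rotation": [0, 0, 0.597]}, {"travel": [0.258, 0.243, 0.147], "rotation": [0, 0, 0.597]}, {"travel": [0.258, 0.243, 0.147], "rotation": [0, 0, 0.597]}, {"travel": [0.258, 0.243, 0.147], "rotation": [0, 0, 0.597]}, {"travel": [0.258, 0.243, 0.147], "rotation": [0, 0, 0.597]}, {"travel": [0.258, 0.243, 0.147], "rotation": [0, 0, 0.597]}, {"travel": [0.258, 0.243, 0.147], "rotation": [0, 0, 0.597]}, {"travel": [0.258, 0.243, 0.147], "rotation": [0, 0, 0.597]}, {"travel": [0.258, 0.243, 0.147], "rotation": [0, 0, 0.597]}, {"travel": [0.258, 0.243, 0.147], "rotation": [0, 0, 0.597]}, {"travel": [0.258, 0.243, 0.147], "rotation": [0, 0, 0.597]}, {"travel": [0.258, 0.243, 0.147], "rotation": [0, 0, 0.597]}]' --fingers 100 --grip_force 20

```text
clock: 1.6
tool_pos: [0.3671, 0.279, 0.1007]
tcp_rot: [0.895, -0.446, 0.0, -0.0]
force: [0.6, -0.3, 0.6]
opening: 0.0868
grasp_force: 0.0
```

Run:
```python
from h import *
go(.367,.278,.028,-53)
from cell import read_camera
c=read_camera("wrist");cv2.imwrite("pics/w1.png",c["frame"][:,:,::-1])
hsv=cv2.cvtColor(c["frame"],cv2.COLOR_RGB2HSV)
print(*rects(c,(hsv[...,0]<18)&(hsv[...,1]>140),.018,300),sep="\n")
```

```text
travel [0.0008 0.0007 0.0727] rot [-0.0004  0.0001  0.001 ] opening 0.0868 t 1.6 yaw -52.9 q [ 1.    0.28 -0.58 -0.   -0.71 -0.36]
(array([323., 213.]), array([367.5, 278.1,  51.4,  51. ]), 166.0)
(array([404.,   7.]), array([403.2, 155.2,  37.6,   9.6]), 37.1)
```

View pics/w1.png

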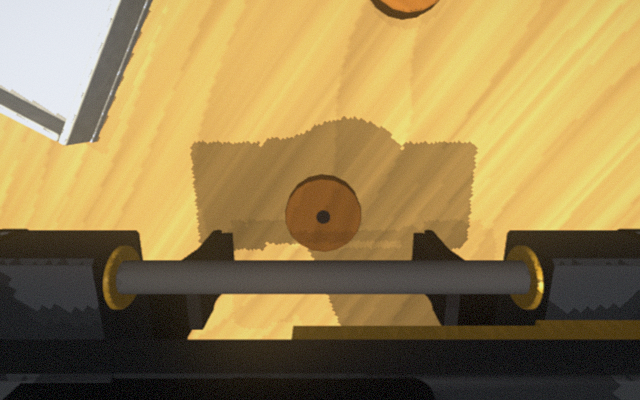

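The wrist view shows the wheel centred between the fingers at (323,213), and its position agrees with the top view to within 1 mm. Descending.

drive_tool --moves '[{"travel": [0, 0, 0.05], "rotation": [0, 0, 0]}, {"travel": [0, 0, 0.065], "rotation": [0, 0, 0]}, {"travel": [0, 0, 0.072], "rotation": [0, 0, 0]}, {"travel": [0, 0, 0.072], "rotation": [0, 0, 0]}, {"travel": [0, 0, 0.072], "rotation": [0, 0, 0]}]'

```text
clock: 2.28
tool_pos: [0.3676, 0.2792, 0.0293]
tcp_rot: [0.895, -0.446, 0.0, -0.001]
force: [0.5, -0.4, 0.3]
opening: 0.0871
grasp_force: 0.0
```

drive_tool --moves '[{"travel": [0, 0, 0], "rotation": [0, 0, 0]}, {"travel": [0, 0, 0], "rotation": [0, 0, 0]}, {"travel": [0, 0, 0], "rotation": [0, 0, 0]}, {"travel": [0, 0, 0], "rotation": [0, 0, 0]}, {"travel": [0, 0, 0], "rotation": [0, 0, 0]}, {"travel": [0, 0, 0], "rotation": [0, 0, 0]}, {"travel": [0, 0, -0.03], "rotation": [0, 0, 0]}, {"travel": [0, 0, -0.07], "rotation": [0, 0, 0]}, {"travel": [0, 0, -0.08], "rotation": [0, 0, 0]}, {"travel": [0, 0, -0.08], "rotation": [0, 0, 0]}, {"travel": [0, 0, -0.08], "rotation": [0, 0, 0]}]' --fingers 0

```text
clock: 3.65
tool_pos: [0.3666, 0.2778, 0.1074]
tcp_rot: [0.895, -0.446, -0.0, 0.001]
force: [0.2, 0.3, -0.4]
opening: 0.0495
grasp_force: 20.0
```

```bash
python3 -c "
from h import *
go(.606,.048,.108,-89)"
```

```text
travel [ 0.3276 -0.0529 -0.0006] rot [ 0.0023 -0.0014  0.6281] opening 0.0495 t 3.65 yaw -53.0 q [ 1.    0.27 -0.57 -0.   -0.73 -0.36]
```

drive_tool --moves '[{"travel": [0.05, -0.008, 0], "rotation": [0, 0, 0.1]}, {"travel": [0.1, -0.016, 0], "rotation": [0, 0, 0.2]}, {"travel": [0.15, -0.024, 0], "rotation": [0, 0, 0.3]}, {"travel": [0.2, -0.032, 0], "rotation": [0, 0, 0.4]}, {"travel": [0.25, -0.04, 0], "rotation": [0, 0, 0.5]}, {"travel": [0.3, -0.048, 0], "rotation": [0, 0, 0.6]}, {"travel": [0.327, -0.053, 0], "rotation": [0, 0, 0.628]}, {"travel": [0.327, -0.053, 0], "rotation": [0, 0, 0.628]}, {"travel": [0.327, -0.053, 0], "rotation": [0, 0, 0.628]}, {"travel": [0.327, -0.053, 0], "rotation": [0, 0, 0.628]}, {"travel": [0.327, -0.053, 0.03], "rotation": [0, 0, 0.628]}, {"travel": [0.327, -0.053, 0.055], "rotation": [0, 0, 0.628]}, {"travel": [0.327, -0.053, 0.067], "rotation": [0, 0, 0.628]}, {"travel": [0.327, -0.053, 0.072], "rotation": [0, 0, 0.628]}, {"travel": [0.327, -0.053, 0.072], "rotation": [0, 0, 0.628]}, {"travel": [0.327, -0.053, 0.072], "rotation": [0, 0, 0.628]}]'

```text
clock: 5.65
tool_pos: [0.607, 0.0496, 0.0375]
tcp_rot: [0.714, -0.701, 0.0, -0.001]
force: [0.6, -0.4, -0.9]
opening: 0.0496
grasp_force: 20.0
```

drive_tool --moves '[{"travel": [0.001, 0, 0.003], "rotation": [0, 0, 0]}, {"travel": [0.001, 0, 0.003], "rotation": [0, 0, 0]}, {"travel": [0.001, 0, 0.003], "rotation": [0, 0, 0]}]'

```text
clock: 6.02
tool_pos: [0.6065, 0.0483, 0.0337]
tcp_rot: [0.713, -0.701, 0.0, -0.0]
force: [0.1, 0.8, -0.2]
opening: 0.0493
grasp_force: 20.0
```

drive_tool --moves '[{"travel": [0, 0, 0], "rotation": [0, 0, 0]}, {"travel": [0, 0, 0], "rotation": [0, 0, 0]}, {"travel": [0, 0, 0], "rotation": [0, 0, 0]}, {"travel": [0, 0, 0], "rotation": [0, 0, 0]}, {"travel": [0, 0, -0.03], "rotation": [0, 0, 0]}, {"travel": [0, 0, -0.07], "rotation": [0, 0, 0]}, {"travel": [0, 0, -0.08], "rotation": [0, 0, 0]}, {"travel": [0, 0, -0.08], "rotation": [0, 0, 0]}]' --fingers 72

```text
clock: 7.02
tool_pos: [0.6065, 0.0485, 0.1141]
tcp_rot: [0.713, -0.701, 0.0, -0.001]
force: [-0.7, -0.3, 0.1]
opening: 0.0625
grasp_force: 0.0
```

```bash
python3 -c "
from h import *
go(.413,.1345,.1,-72)"
```

```text
travel [-0.0894  0.1919  0.0139] rot [-0.0013  0.0005 -0.2963] opening 0.0625 t 7.03 yaw -89.0 q [ 0.35  0.48 -0.21 -0.   -0.89 -0.33]
```

drive_tool --moves '[{"travel": [-0.023, 0.048, 0], "rotation": [0, 0, -0.08]}, {"travel": [-0.046, 0.096, 0], "rotation": [0, 0, -0.16]}, {"travel": [-0.07, 0.15, 0], "rotation": [0, 0, -0.24]}, {"travel": [-0.0895, 0.192, 0.014], "rotation": [0, 0, -0.296]}, {"travel": [-0.0895, 0.192, 0.014], "rotation": [0, 0, -0.296]}, {"travel": [-0.0895, 0.192, 0.014], "rotation": [0, 0, -0.296]}, {"travel": [-0.0895, 0.192, 0.014], "rotation": [0, 0, -0.296]}, {"travel": [-0.0895, 0.192, 0.05], "rotation": [0, 0, -0.296]}, {"travel": [-0.0895, 0.192, 0.075], "rotation": [0, 0, -0.296]}, {"travel": [-0.0895, 0.192, 0.085], "rotation": [0, 0, -0.296]}, {"travel": [-0.0895, 0.192, 0.085], "rotation": [0, 0, -0.296]}, {"travel": [-0.0895, 0.192, 0.085], "rotation": [0, 0, -0.296]}]' --fingers 100

```text
clock: 8.52
tool_pos: [0.4136, 0.1348, 0.0293]
tcp_rot: [0.809, -0.588, 0.0, -0.001]
force: [0.1, 0.2, 0.4]
opening: 0.0873
grasp_force: 0.0
```

drive_tool --moves '[{"travel": [0, 0, 0], "rotation": [0, 0, 0]}, {"travel": [0, 0, 0], "rotation": [0, 0, 0]}, {"travel": [0, 0, 0], "rotation": [0, 0, 0]}, {"travel": [0, 0, 0], "rotation": [0, 0, 0]}, {"travel": [0, 0, 0], "rotation": [0, 0, 0]}, {"travel": [0, 0, 0], "rotation": [0, 0, 0]}, {"travel": [0, 0, -0.03], "rotation": [0, 0, 0]}, {"travel": [0, 0, -0.07], "rotation": [0, 0, 0]}, {"travel": [0, 0, -0.08], "rotation": [0, 0, 0]}, {"travel": [0, 0, -0.08], "rotation": [0, 0, 0]}, {"travel": [0, 0, -0.08], "rotation": [0, 0, 0]}]' --fingers 0

```text
clock: 9.9
tool_pos: [0.412, 0.1339, 0.1074]
tcp_rot: [0.809, -0.588, -0.0, 0.001]
force: [-0.2, 0.1, -0.1]
opening: 0.0489
grasp_force: 20.0
```

```bash
python3 -c "
from h import *
go(.606,-.023,.108,-89)"
```

```text
travel [ 0.2091 -0.1361 -0.0008] rot [ 0.0025 -0.0011  0.2962] opening 0.0489 t 9.9 yaw -72.0 q [ 0.69  0.23 -0.63 -0.   -0.71 -0.38]
```

drive_tool --moves '[{"travel": [0.042, -0.027, 0], "rotation": [0, 0, 0.06]}, {"travel": [0.084, -0.054, 0], "rotation": [0, 0, 0.12]}, {"travel": [0.126, -0.082, 0], "rotation": [0, 0, 0.18]}, {"travel": [0.168, -0.109, 0], "rotation": [0, 0, 0.24]}, {"travel": [0.209, -0.136, 0], "rotation": [0, 0, 0.296]}, {"travel": [0.209, -0.136, 0], "rotation": [0, 0, 0.296]}, {"travel": [0.209, -0.136, 0], "rotation": [0, 0, 0.296]}, {"travel": [0.209, -0.136, 0], "rotation": [0, 0, 0.296]}, {"travel": [0.209, -0.136, 0.03], "rotation": [0, 0, 0.296]}, {"travel": [0.209, -0.136, 0.055], "rotation": [0, 0, 0.296]}, {"travel": [0.209, -0.136, 0.067], "rotation": [0, 0, 0.296]}, {"travel": [0.209, -0.136, 0.073], "rotation": [0, 0, 0.296]}, {"travel": [0.209, -0.136, 0.073], "rotation": [0, 0, 0.296]}, {"travel": [0.209, -0.136, 0.073], "rotation": [0, 0, 0.296]}]'

```text
clock: 11.65
tool_pos: [0.6074, -0.0222, 0.0365]
tcp_rot: [0.714, -0.701, 0.001, -0.001]
force: [-0.4, 0.4, 0.2]
opening: 0.049
grasp_force: 20.0
```

drive_tool --moves '[{"travel": [0, 0, 0.0025], "rotation": [0, 0, 0]}, {"travel": [0, 0, 0.0025], "rotation": [0, 0, 0]}, {"travel": [0, 0, 0.0025], "rotation": [0, 0, 0]}]'

```text
clock: 12.02
tool_pos: [0.6073, -0.0223, 0.0337]
tcp_rot: [0.714, -0.701, 0.0, -0.001]
force: [1.0, 0.8, 2.8]
opening: 0.0489
grasp_force: 20.0
```

drive_tool --moves '[{"travel": [0, 0, 0], "rotation": [0, 0, 0]}, {"travel": [0, 0, 0], "rotation": [0, 0, 0]}, {"travel": [0, 0, 0], "rotation": [0, 0, 0]}, {"travel": [0, 0, 0], "rotation": [0, 0, 0]}, {"travel": [0, 0, -0.03], "rotation": [0, 0, 0]}, {"travel": [0, 0, -0.07], "rotation": [0, 0, 0]}, {"travel": [0, 0, -0.08], "rotation": [0, 0, 0]}, {"travel": [0, 0, -0.08], "rotation": [0, 0, 0]}]' --fingers 72

```text
clock: 13.02
tool_pos: [0.6068, -0.0223, 0.1135]
tcp_rot: [0.713, -0.701, 0.0, -0.001]
force: [0.4, -0.2, -0.1]
opening: 0.0629
grasp_force: 0.0
```

```bash
python3 -c "
from h import *
go(.4246,-.153,.11,-46)
go(.4246,-.153,.11,-226)"
```

```text
travel [0.1275 0.1845 0.0032] rot [-1.300e-03  1.000e-04 -7.502e-01] opening 0.0629 t 13.03 yaw -89.0 q [ 0.23  0.48 -0.21 -0.   -0.88 -0.21]
travel [0.1275 0.1845 0.0032] rot [1.0000e-04 1.6000e-03 2.3914e+00] opening 0.0629 t 13.03 yaw -89.0 q [ 0.23  0.48 -0.21 -0.   -0.88 -0.21]
```

drive_tool --moves '[{"travel": [0.032, 0.046, 0], "rotation": [0, 0, -0.15]}, {"travel": [0.064, 0.092, 0], "rotation": [0, 0, -0.3]}, {"travel": [0.096, 0.138, 0], "rotation": [0, 0, -0.45]}, {"travel": [0.1275, 0.1845, 0], "rotation": [0, 0, -0.6]}, {"travel": [0.1275, 0.1845, 0], "rotation": [0, 0, -0.75]}, {"travel": [0.1275, 0.1845, 0], "rotation": [0, 0, -0.75]}, {"travel": [0.1275, 0.1845, 0], "rotation": [0, 0, -0.75]}, {"travel": [0.1275, 0.1845, 0], "rotation": [0, 0, -0.75]}, {"travel": [0.1275, 0.1845, 0.04], "rotation": [0, 0, -0.75]}, {"travel": [0.1275, 0.1845, 0.075], "rotation": [0, 0, -0.75]}, {"travel": [0.1275, 0.1845, 0.085], "rotation": [0, 0, -0.75]}, {"travel": [0.1275, 0.1845, 0.085], "rotation": [0, 0, -0.75]}, {"travel": [0.1275, 0.1845, 0.085], "rotation": [0, 0, -0.75]}]' --fingers 80

```text
clock: 14.65
tool_pos: [0.4256, -0.1531, 0.0291]
tcp_rot: [0.921, -0.391, 0.001, -0.0]
force: [0.2, -0.4, -0.4]
opening: 0.0697
grasp_force: 0.0
```

drive_tool --moves '[{"travel": [0, 0, 0], "rotation": [0, 0, 0]}, {"travel": [0, 0, 0], "rotation": [0, 0, 0]}, {"travel": [0, 0, 0], "rotation": [0, 0, 0]}, {"travel": [0, 0, 0], "rotation": [0, 0, 0]}, {"travel": [0, 0, 0], "rotation": [0, 0, 0]}, {"travel": [0, 0, 0], "rotation": [0, 0, 0]}, {"travel": [0, 0, 0], "rotation": [0, 0, 0]}, {"travel": [0, 0, 0], "rotation": [0, 0, 0]}, {"travel": [0, 0, -0.03], "rotation": [0, 0, 0]}, {"travel": [0, 0, -0.07], "rotation": [0, 0, 0]}, {"travel": [0, 0, -0.1], "rotation": [0, 0, 0]}, {"travel": [0, 0, -0.1], "rotation": [0, 0, 0]}, {"travel": [0, 0, -0.1], "rotation": [0, 0, 0]}]' --fingers 0

```text
clock: 16.27
tool_pos: [0.4238, -0.1531, 0.1275]
tcp_rot: [0.92, -0.391, -0.001, 0.0]
force: [0.7, 0.3, -1.0]
opening: 0.0178
grasp_force: 19.9
```

```bash
python3 -c "
from h import *
t=np.radians(7.7)
for s in(-1,1):
  x,y=.5985-s*.0405*np.sin(t),.2594+s*.0405*np.cos(t);print(x,y)
  go(x,y,.13,7.7)"
```

```text
0.6039264405094409 0.21926518041154913
travel [-0.1429 -0.3881 -0.0026] rot [ 0.      0.0013 -0.9376] opening 0.0178 t 16.27 yaw -46.0 q [ 0.02  0.23 -0.57 -0.   -0.77  0.75]
0.5930735594905592 0.2995348195884509
travel [-0.2082 -0.4361 -0.0026] rot [ 0.      0.0013 -0.9376] opening 0.0178 t 16.27 yaw -46.0 q [ 0.02  0.23 -0.57 -0.   -0.77  0.75]
```

drive_tool --moves '[{"travel": [-0.021, -0.044, 0], "rotation": [0, 0, -0.09]}, {"travel": [-0.042, -0.087, 0], "rotation": [0, 0, -0.19]}, {"travel": [-0.062, -0.131, 0], "rotation": [0, 0, -0.28]}, {"travel": [-0.083, -0.174, 0], "rotation": [0, 0, -0.38]}, {"travel": [-0.104, -0.218, 0], "rotation": [0, 0, -0.47]}, {"travel": [-0.125, -0.262, 0], "rotation": [0, 0, -0.56]}, {"travel": [-0.146, -0.305, 0], "rotation": [0, 0, -0.66]}, {"travel": [-0.167, -0.349, 0], "rotation": [0, 0, -0.75]}, {"travel": [-0.187, -0.392, 0], "rotation": [0, 0, -0.85]}, {"travel": [-0.208, -0.436, 0], "rotation": [0, 0, -0.938]}, {"travel": [-0.208, -0.436, 0], "rotation": [0, 0, -0.938]}, {"travel": [-0.208, -0.436, 0], "rotation": [0, 0, -0.938]}, {"travel": [-0.208, -0.436, 0], "rotation": [0, 0, -0.938]}, {"travel": [-0.208, -0.436, 0.03], "rotation": [0, 0, -0.938]}, {"travel": [-0.208, -0.436, 0.05], "rotation": [0, 0, -0.938]}, {"travel": [-0.208, -0.436, 0.05], "rotation": [0, 0, -0.938]}, {"travel": [-0.208, -0.436, 0.05], "rotation": [0, 0, -0.938]}]'

```text
clock: 18.4
tool_pos: [0.5943, 0.2991, 0.0792]
tcp_rot: [0.998, 0.067, 0.001, -0.0]
force: [-0.3, 0.1, -0.1]
opening: 0.0177
grasp_force: 19.9
```

Run:
```python
from h import *
go(.593,.2995,.034,7.7)
from cell import read_camera
c=read_camera("top");f=cv2.resize(c["frame"][140:300,180:440],None,fx=3,fy=3)
cv2.imwrite("pics/t2.png",f[:,:,::-1])
```

```text
travel [-0.0013 -0.0005  0.0452] rot [-0.0005 -0.0016  0.0004] opening 0.0177 t 18.4 yaw 7.7 q [ 0.71  0.6  -0.09  0.   -0.88  1.  ]
```

View pics/t2.png

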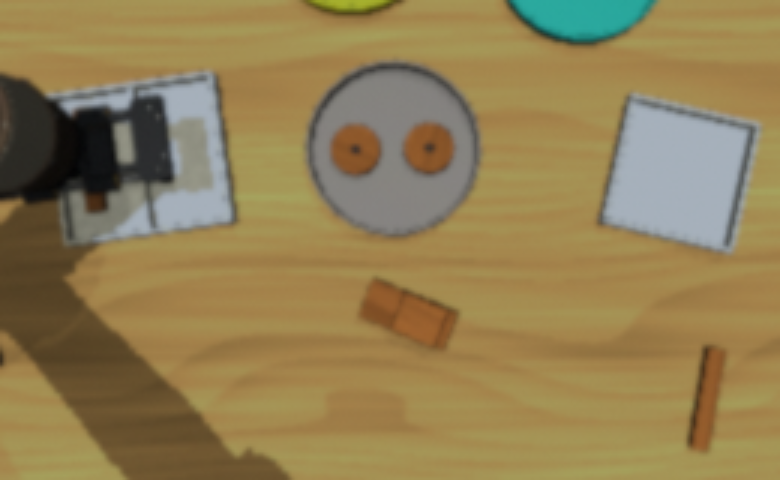

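Both wheels lie flat in the tub, at crop pixels (355,150) and (429,148). The bar hangs over the far bay, aligned with it. Lowering.

drive_tool --moves '[{"travel": [-0.001, 0, 0.025], "rotation": [0, 0, 0]}, {"travel": [-0.001, 0, 0.038], "rotation": [0, 0, 0]}, {"travel": [-0.001, 0, 0.044], "rotation": [0, 0, 0]}, {"travel": [-0.001, 0, 0.045], "rotation": [0, 0, 0]}, {"travel": [-0.001, 0, 0.045], "rotation": [0, 0, 0]}, {"travel": [-0.001, 0, 0.045], "rotation": [0, 0, 0]}]'

```text
clock: 19.2
tool_pos: [0.593, 0.2994, 0.0337]
tcp_rot: [0.998, 0.068, 0.0, -0.0]
force: [0.3, 0.6, -0.7]
opening: 0.0173
grasp_force: 19.9
```

drive_tool --moves '[{"travel": [0, 0, 0], "rotation": [0, 0, 0]}, {"travel": [0, 0, 0], "rotation": [0, 0, 0]}, {"travel": [0, 0, 0], "rotation": [0, 0, 0]}, {"travel": [0, 0, 0], "rotation": [0, 0, 0]}, {"travel": [0, 0, -0.03], "rotation": [0, 0, 0]}, {"travel": [0, 0, -0.07], "rotation": [0, 0, 0]}, {"travel": [0, 0, -0.1], "rotation": [0, 0, 0]}, {"travel": [0, 0, -0.1], "rotation": [0, 0, 0]}, {"travel": [0, 0, -0.1], "rotation": [0, 0, 0]}]' --fingers 36

```text
clock: 20.32
tool_pos: [0.5921, 0.2989, 0.1323]
tcp_rot: [0.998, 0.067, -0.001, 0.0]
force: [-0.8, -0.7, -0.2]
opening: 0.0314
grasp_force: 0.0
```

```bash
python3 -c "
from h import *
go(.3606,-.2903,.13,-10.3)"
```

```text
travel [-0.3086  0.5527  0.0029] rot [0.0005 0.0014 0.3146] opening 0.0314 t 20.32 yaw 7.7 q [ 0.71  0.54 -0.04 -0.   -0.99  1.  ]
```

drive_tool --moves '[{"travel": [-0.026, 0.046, 0], "rotation": [0, 0, 0.03]}, {"travel": [-0.051, 0.092, 0], "rotation": [0, 0, 0.06]}, {"travel": [-0.077, 0.138, 0], "rotation": [0, 0, 0.09]}, {"travel": [-0.103, 0.184, 0], "rotation": [0, 0, 0.12]}, {"travel": [-0.129, 0.23, 0], "rotation": [0, 0, 0.15]}, {"travel": [-0.154, 0.276, 0], "rotation": [0, 0, 0.18]}, {"travel": [-0.18, 0.322, 0], "rotation": [0, 0, 0.21]}, {"travel": [-0.206, 0.368, 0], "rotation": [0, 0, 0.24]}, {"travel": [-0.231, 0.414, 0], "rotation": [0, 0, 0.27]}, {"travel": [-0.257, 0.46, 0], "rotation": [0, 0, 0.3]}, {"travel": [-0.283, 0.506, 0], "rotation": [0, 0, 0.315]}, {"travel": [-0.3085, 0.5525, 0], "rotation": [0, 0, 0.315]}, {"travel": [-0.3085, 0.5525, 0], "rotation": [0, 0, 0.315]}, {"travel": [-0.3085, 0.5525, 0], "rotation": [0, 0, 0.315]}, {"travel": [-0.3085, 0.5525, 0], "rotation": [0, 0, 0.315]}, {"travel": [-0.3085, 0.5525, 0.03], "rotation": [0, 0, 0.315]}, {"travel": [-0.3085, 0.5525, 0.05], "rotation": [0, 0, 0.315]}, {"travel": [-0.3085, 0.5525, 0.05], "rotation": [0, 0, 0.315]}, {"travel": [-0.3085, 0.5525, 0.05], "rotation": [0, 0, 0.315]}]' --fingers 80

```text
clock: 22.7
tool_pos: [0.3624, -0.2895, 0.0837]
tcp_rot: [0.996, -0.089, 0.001, 0.0]
force: [0.1, -0.4, 0.6]
opening: 0.0697
grasp_force: 0.0
```

```bash
python3 -c "
from h import *
go(.3606,-.2903,.0285,-10.3)"
```

```text
travel [-0.0017  0.0011  0.0552] rot [ 0.0004 -0.0012  0.0018] opening 0.0697 t 22.7 yaw -10.2 q [-0.32  0.32 -0.59  0.   -0.66  1.71]
```

drive_tool --moves '[{"travel": [-0.001, 0.001, 0.03], "rotation": [0, 0, 0]}, {"travel": [-0.001, 0.001, 0.05], "rotation": [0, 0, 0]}, {"travel": [-0.001, 0.001, 0.055], "rotation": [0, 0, 0]}, {"travel": [-0.001, 0.001, 0.055], "rotation": [0, 0, 0]}, {"travel": [-0.001, 0.001, 0.055], "rotation": [0, 0, 0]}]'

```text
clock: 23.32
tool_pos: [0.3611, -0.2909, 0.0291]
tcp_rot: [0.996, -0.09, 0.001, 0.0]
force: [-0.3, 0.4, -0.2]
opening: 0.0694
grasp_force: 0.0
```

drive_tool --moves '[{"travel": [0, 0, 0], "rotation": [0, 0, 0]}, {"travel": [0, 0, 0], "rotation": [0, 0, 0]}, {"travel": [0, 0, 0], "rotation": [0, 0, 0]}, {"travel": [0, 0, 0], "rotation": [0, 0, 0]}, {"travel": [0, 0, 0], "rotation": [0, 0, 0]}, {"travel": [0, 0, 0], "rotation": [0, 0, 0]}, {"travel": [0, 0, 0], "rotation": [0, 0, 0]}, {"travel": [0, 0, 0], "rotation": [0, 0, 0]}, {"travel": [0, 0, -0.03], "rotation": [0, 0, 0]}, {"travel": [0, 0, -0.07], "rotation": [0, 0, 0]}, {"travel": [0, 0, -0.1], "rotation": [0, 0, 0]}, {"travel": [0, 0, -0.1], "rotation": [0, 0, 0]}, {"travel": [0, 0, -0.1], "rotation": [0, 0, 0]}]' --fingers 0

```text
clock: 24.95
tool_pos: [0.3597, -0.2903, 0.1275]
tcp_rot: [0.996, -0.09, -0.001, -0.0]
force: [0.6, 0.9, -0.7]
opening: 0.0179
grasp_force: 19.9
```

```bash
python3 -c "
from h import *
go(.604,.2193,.13,7.7)"
```

```text
travel [ 0.149  -0.5451 -0.0024] rot [-0.0008  0.001  -0.3146] opening 0.0179 t 24.95 yaw -10.3 q [-0.33  0.25 -0.54 -0.   -0.78  1.72]
```

drive_tool --moves '[{"travel": [0.0124, -0.045, 0], "rotation": [0, 0, -0.03]}, {"travel": [0.0248, -0.091, 0], "rotation": [0, 0, -0.06]}, {"travel": [0.037, -0.136, 0], "rotation": [0, 0, -0.09]}, {"travel": [0.05, -0.182, 0], "rotation": [0, 0, -0.12]}, {"travel": [0.062, -0.227, 0], "rotation": [0, 0, -0.15]}, {"travel": [0.0745, -0.2725, 0], "rotation": [0, 0, -0.18]}, {"travel": [0.087, -0.318, 0], "rotation": [0, 0, -0.21]}, {"travel": [0.099, -0.363, 0], "rotation": [0, 0, -0.24]}, {"travel": [0.112, -0.409, 0], "rotation": [0, 0, -0.27]}, {"travel": [0.124, -0.454, 0], "rotation": [0, 0, -0.3]}, {"travel": [0.137, -0.5, 0], "rotation": [0, 0, -0.315]}, {"travel": [0.149, -0.545, 0], "rotation": [0, 0, -0.315]}, {"travel": [0.149, -0.545, 0], "rotation": [0, 0, -0.315]}, {"travel": [0.149, -0.545, 0], "rotation": [0, 0, -0.315]}, {"travel": [0.149, -0.545, 0], "rotation": [0, 0, -0.315]}, {"travel": [0.149, -0.545, 0.03], "rotation": [0, 0, -0.315]}, {"travel": [0.149, -0.545, 0.05], "rotation": [0, 0, -0.315]}, {"travel": [0.149, -0.545, 0.05], "rotation": [0, 0, -0.315]}, {"travel": [0.149, -0.545, 0.05], "rotation": [0, 0, -0.315]}]'

```text
clock: 27.32
tool_pos: [0.6049, 0.2186, 0.0791]
tcp_rot: [0.998, 0.067, 0.001, -0.0]
force: [-0.5, -0.4, 0.5]
opening: 0.018
grasp_force: 19.9
```

```bash
python3 -c "
from h import *
go(.604,.2193,.034,7.7)"
```

```text
travel [-0.0009 -0.0008  0.0451] rot [-0.0003 -0.0016  0.0005] opening 0.018 t 27.32 yaw 7.7 q [ 0.6   0.57 -0.15  0.   -0.86  1.11]
```

drive_tool --moves '[{"travel": [-0.001, -0.001, 0.025], "rotation": [0, 0, 0]}, {"travel": [-0.001, -0.001, 0.038], "rotation": [0, 0, 0]}, {"travel": [-0.001, -0.001, 0.044], "rotation": [0, 0, 0]}, {"travel": [-0.001, -0.001, 0.045], "rotation": [0, 0, 0]}, {"travel": [-0.001, -0.001, 0.045], "rotation": [0, 0, 0]}, {"travel": [-0.001, -0.001, 0.045], "rotation": [0, 0, 0]}]'

```text
clock: 28.08
tool_pos: [0.6036, 0.22, 0.0337]
tcp_rot: [0.998, 0.068, 0.001, -0.0]
force: [-0.7, -0.9, -0.4]
opening: 0.0176
grasp_force: 19.9
```

drive_tool --moves '[{"travel": [0, 0, 0], "rotation": [0, 0, 0]}, {"travel": [0, 0, 0], "rotation": [0, 0, 0]}, {"travel": [0, 0, 0], "rotation": [0, 0, 0]}, {"travel": [0, 0, 0], "rotation": [0, 0, 0]}, {"travel": [0, 0, -0.03], "rotation": [0, 0, 0]}, {"travel": [0, 0, -0.07], "rotation": [0, 0, 0]}, {"travel": [0, 0, -0.1], "rotation": [0, 0, 0]}, {"travel": [0, 0, -0.1], "rotation": [0, 0, 0]}, {"travel": [0, 0, -0.1], "rotation": [0, 0, 0]}]' --fingers 36

```text
clock: 29.2
tool_pos: [0.6026, 0.2195, 0.1323]
tcp_rot: [0.998, 0.067, -0.001, 0.0]
force: [-0.5, 0.7, -0.5]
opening: 0.0312
grasp_force: 0.0
```

```bash
python3 -c "
from h import *
go(.443,.0,.13,66.4)
go(.443,.0,.13,-113.6)"
```

```text
travel [-0.1877  0.196   0.0026] rot [-6.0000e-04  1.4000e-03 -1.0241e+00] opening 0.0312 t 29.2 yaw 7.7 q [ 0.6   0.51 -0.1  -0.   -0.97  1.11]
travel [-0.1877  0.196   0.0026] rot [1.6000e-03 7.0000e-04 2.1175e+00] opening 0.0312 t 29.2 yaw 7.7 q [ 0.6   0.51 -0.1  -0.   -0.97  1.11]
```

drive_tool --moves '[{"travel": [-0.03, 0.033, 0], "rotation": [0, 0, 0.18]}, {"travel": [-0.06, 0.065, 0], "rotation": [0, 0, 0.36]}, {"travel": [-0.09, 0.1, 0], "rotation": [0, 0, 0.54]}, {"travel": [-0.12, 0.13, 0], "rotation": [0, 0, 0.72]}, {"travel": [-0.15, 0.163, 0], "rotation": [0, 0, 0.9]}, {"travel": [-0.1877, 0.196, 0], "rotation": [0, 0, 1.08]}, {"travel": [-0.1877, 0.196, 0], "rotation": [0, 0, 1.26]}, {"travel": [-0.1877, 0.196, 0], "rotation": [0, 0, 1.44]}, {"travel": [-0.1877, 0.196, 0], "rotation": [0, 0, 1.62]}, {"travel": [-0.1877, 0.196, 0], "rotation": [0, 0, 1.8]}, {"travel": [-0.1877, 0.196, 0], "rotation": [0, 0, 1.98]}, {"travel": [-0.1877, 0.196, 0], "rotation": [0, 0, 2.117]}, {"travel": [-0.1877, 0.196, 0], "rotation": [0, 0, 2.117]}, {"travel": [-0.1877, 0.196, 0], "rotation": [0, 0, 2.117]}, {"travel": [-0.1877, 0.196, 0], "rotation": [0, 0, 2.117]}]' --fingers 100

```text
clock: 31.08
tool_pos: [0.4435, 0.0002, 0.1328]
tcp_rot: [-0.548, 0.836, 0.0, -0.0]
force: [0.5, 0.8, -0.3]
opening: 0.0871
grasp_force: 0.0
```

Run:
```python
from h import *
go(.443,0,.032,-113.6)
from cell import read_camera
c=read_camera("wrist");cv2.imwrite("pics/w3.png",c["frame"][:,:,::-1])
hsv=cv2.cvtColor(c["frame"],cv2.COLOR_RGB2HSV)
for z in(.026,.046):print(*rects(c,(hsv[...,0]<18)&(hsv[...,1]>140),z,300),sep="\n")
```

```text
travel [0.0004 0.0004 0.1008] rot [ 0.0004 -0.0004  0.002 ] opening 0.0871 t 31.07 yaw -113.5 q [ 0.37  0.21 -0.58 -0.   -0.78 -0.78]
(array([322., 195.]), array([443.4,  -4.2,  91.1,  44.2]), 66.9)
(array([322., 195.]), array([441.1,  -9.1,  83.6,  40.6]), 66.9)
```

View pics/w3.png

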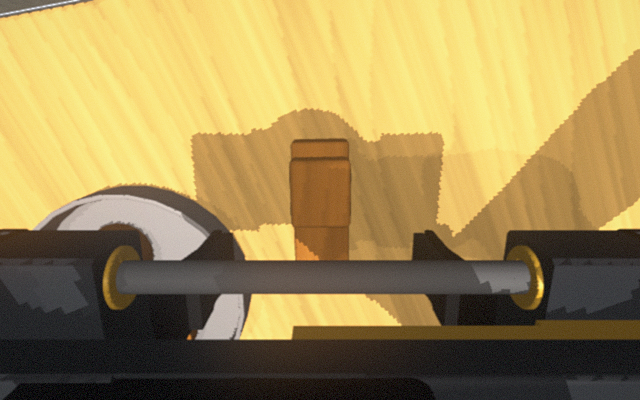

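The car is centred between the fingers, columns 291–350, with the cab on the tool's +x side. Descending to grip.

drive_tool --moves '[{"travel": [0.002, 0, 0.045], "rotation": [0, 0, 0]}, {"travel": [0.002, 0, 0.08], "rotation": [0, 0, 0]}, {"travel": [0.002, 0, 0.095], "rotation": [0, 0, 0]}, {"travel": [0.002, 0, 0.1], "rotation": [0, 0, 0]}, {"travel": [0.002, 0, 0.1], "rotation": [0, 0, 0]}, {"travel": [0.002, 0, 0.1], "rotation": [0, 0, 0]}]'

```text
clock: 31.88
tool_pos: [0.4435, -0.0014, 0.0338]
tcp_rot: [-0.548, 0.836, -0.0, 0.001]
force: [-0.4, -0.1, -0.1]
opening: 0.0874
grasp_force: 0.0
```

drive_tool --moves '[{"travel": [0, 0, 0], "rotation": [0, 0, 0]}, {"travel": [0, 0, 0], "rotation": [0, 0, 0]}, {"travel": [0, 0, 0], "rotation": [0, 0, 0]}, {"travel": [0, 0, 0], "rotation": [0, 0, 0]}, {"travel": [0, 0, 0], "rotation": [0, 0, 0]}, {"travel": [0, 0, 0], "rotation": [0, 0, 0]}, {"travel": [0, 0, 0], "rotation": [0, 0, 0]}, {"travel": [0, 0, -0.03], "rotation": [0, 0, 0]}, {"travel": [0, 0, -0.07], "rotation": [0, 0, 0]}, {"travel": [0, 0, -0.1], "rotation": [0, 0, 0]}, {"travel": [0, 0, -0.1], "rotation": [0, 0, 0]}, {"travel": [0, 0, -0.1], "rotation": [0, 0, 0]}]' --fingers 0 --grip_force 25

```text
clock: 33.38
tool_pos: [0.4419, -0.0018, 0.1322]
tcp_rot: [-0.548, 0.837, 0.0, -0.001]
force: [-0.5, -0.1, -1.4]
opening: 0.0398
grasp_force: 25.0
```

```bash
python3 -c "
from h import *
go(.578,-.2664,.132,-104.2)"
```

```text
travel [ 0.1881 -0.2306 -0.    ] rot [ 0.0017 -0.0008 -0.1637] opening 0.0398 t 33.38 yaw -113.6 q [ 0.37  0.21 -0.58 -0.   -0.78 -0.78]
```

drive_tool --moves '[{"travel": [0.027, -0.033, 0], "rotation": [0, 0, -0.023]}, {"travel": [0.054, -0.066, 0], "rotation": [0, 0, -0.047]}, {"travel": [0.08, -0.099, 0], "rotation": [0, 0, -0.07]}, {"travel": [0.107, -0.132, 0], "rotation": [0, 0, -0.094]}, {"travel": [0.134, -0.165, 0], "rotation": [0, 0, -0.117]}, {"travel": [0.161, -0.198, 0], "rotation": [0, 0, -0.14]}, {"travel": [0.188, -0.2305, 0], "rotation": [0, 0, -0.164]}, {"travel": [0.188, -0.2305, 0], "rotation": [0, 0, -0.164]}, {"travel": [0.188, -0.2305, 0], "rotation": [0, 0, -0.164]}, {"travel": [0.188, -0.2305, 0], "rotation": [0, 0, -0.164]}, {"travel": [0.188, -0.2305, 0.03], "rotation": [0, 0, -0.164]}, {"travel": [0.188, -0.2305, 0.05], "rotation": [0, 0, -0.164]}, {"travel": [0.188, -0.2305, 0.05], "rotation": [0, 0, -0.164]}, {"travel": [0.188, -0.2305, 0.05], "rotation": [0, 0, -0.164]}]'

```text
clock: 35.12
tool_pos: [0.5797, -0.2657, 0.0842]
tcp_rot: [-0.615, 0.788, -0.001, 0.0]
force: [0.0, -0.4, -0.5]
opening: 0.0399
grasp_force: 25.0
```

Run:
```python
from h import *
go(.578,-.2664,.0385,-104.2)
from cell import read_camera
c=read_camera("scene");f=cv2.resize(c["frame"][130:250,150:470],None,fx=2.5,fy=2.5)
cv2.imwrite("pics/s3.png",f[:,:,::-1])
```

```text
travel [0.0011 0.0016 0.0457] rot [-0.0016 -0.0003  0.002 ] opening 0.0399 t 35.12 yaw -104.1 q [-0.18  0.55 -0.16  0.   -0.86 -0.07]
```

View pics/s3.png

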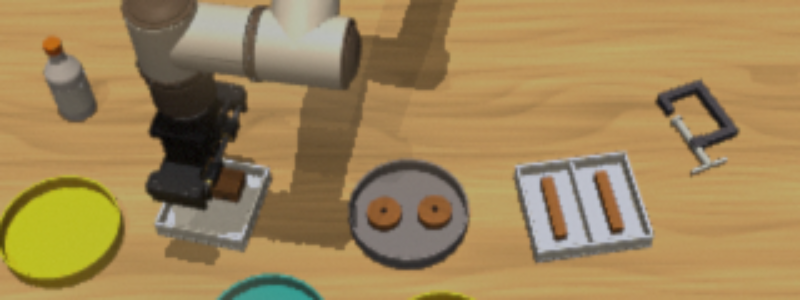

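Each bar lies in its own bay, at (553,207) and (608,202), and both wheels are in the tub. The car is over the square tray, and the glue and clamp have not moved. Lowering.

drive_tool --moves '[{"travel": [0.001, 0.001, 0.025], "rotation": [0, 0, 0]}, {"travel": [0.001, 0.001, 0.038], "rotation": [0, 0, 0]}, {"travel": [0.001, 0.001, 0.044], "rotation": [0, 0, 0]}, {"travel": [0.001, 0.001, 0.0455], "rotation": [0, 0, 0]}, {"travel": [0.001, 0.001, 0.0455], "rotation": [0, 0, 0]}, {"travel": [0.001, 0.001, 0.0455], "rotation": [0, 0, 0]}]'

```text
clock: 35.92
tool_pos: [0.5784, -0.2668, 0.0382]
tcp_rot: [-0.615, 0.789, -0.001, 0.0]
force: [1.2, -0.4, -0.4]
opening: 0.0401
grasp_force: 25.0
```

drive_tool --moves '[{"travel": [0, 0, 0], "rotation": [0, 0, 0]}, {"travel": [0, 0, 0], "rotation": [0, 0, 0]}, {"travel": [0, 0, 0], "rotation": [0, 0, 0]}, {"travel": [0, 0, 0], "rotation": [0, 0, 0]}, {"travel": [0, 0, 0], "rotation": [0, 0, 0]}, {"travel": [0, 0, -0.03], "rotation": [0, 0, 0]}, {"travel": [0, 0, -0.07], "rotation": [0, 0, 0]}, {"travel": [0, 0, -0.12], "rotation": [0, 0, 0]}, {"travel": [0, 0, -0.17], "rotation": [0, 0, 0]}, {"travel": [0, 0.1, -0.2], "rotation": [0, 0, 0]}, {"travel": [0, 0.2, -0.2], "rotation": [0, 0, 0]}, {"travel": [0, 0.2, -0.2], "rotation": [0, 0, 0]}, {"travel": [0, 0.2, -0.2], "rotation": [0, 0, 0]}, {"travel": [0, 0.2, -0.2], "rotation": [0, 0, 0]}]' --fingers 72

```text
clock: 37.67
tool_pos: [0.3839, -0.2179, 0.2384]
tcp_rot: [-0.615, 0.789, -0.001, 0.001]
force: [0.9, 0.4, -0.4]
opening: 0.0628
grasp_force: 0.0
```

Run:
```python
from h import *
from cell import read_camera
c=read_camera("top");f=cv2.resize(c["frame"][140:300,140:520],None,fx=2.1,fy=2.1)
cv2.imwrite("pics/t4.png",f[:,:,::-1])
```

```text
(no output)
```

View pics/t4.png

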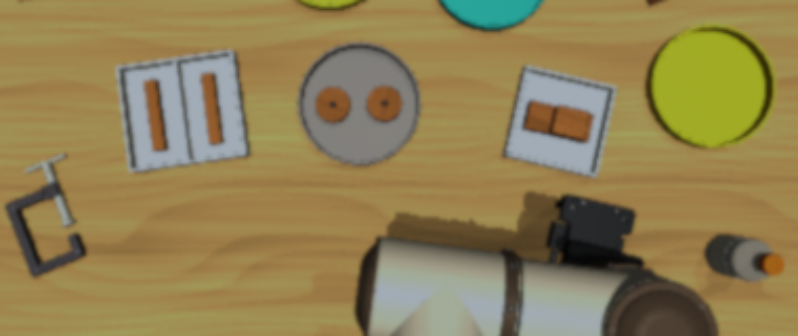

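All parts are home: the bars at (155,115) and (211,108), the wheels at (333,104) and (384,103), and the car upright at (558,121). The arm is clear of everything, so I'm handing in.

```bash
python3 -c "
from cell import job
print(job.finish_job())"
```

```text
the job is handed in; nothing more can be done
None
```

The job is handed in at about 38 s of the 131 s limit: both wheels lie flat in the grey tub, one bar lies in each bay, the car stands upright in the square tray, and the glue and clamp were left where they were.

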